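Book in a stone specimen and present it to the analyser

TASK

Book in the specimen and present it: take the bar-code scanner out of its holder, hold it steady about 10 cm straight above the bar-code label of the tray that carries the stone for a good second, and stand it back in its holder, nose down, letting go of it. Then lift that tray without the stone leaving its pocket, and finish still holding the tray in the air, level and still, with the stone centred under the analyser's reading head and about 3 cm below it. Do not touch the analyser, and leave the empty tray and the other things on the bench where they stand.

Things in the scene. Friction and masses are not known exactly. Their poses are not given: they have to be found in the camera images.
- scanner_grip (a point): Pistol-shaped bar-code scanner, 160 g, nose down in its holder. Head: upright block 36 x 44 mm (own x, y), 97 mm tall; its lowest 24 mm (nose) 42 x 50 mm. This point: head axis, 70 mm above the nose face; pinch across the 44 mm (own y). Own z up along the head; it looks along own -z. The handle (30 mm wide, 26 thick) sticks out 124 mm to own +x at this height.
- scanner_window (a point): Reading window: centre of the scanner's nose face, 70 mm below scanner_grip; same axes. The scanner reads straight out of it along own -z, from 50 to 150 mm away.
- holder: Fixed scanner holder: foot 120 x 110 x 8 mm with an upright rectangular cup open at the top, inside 58 x 64 mm (own x, y), walls 4 mm, rim 42 mm above the bench. Origin under its centre, own z up. The nose face rests on the cup floor 8 mm above the origin, with 7 to 8 mm play all round; at the start the scanner's axes lie along the holder's.
- tray_grip (a point): Stainless tray with the stone (an empty one like it stands near; they may change places), 260 g, balanced under its grip. Plate 185 x 72 x 4 mm, edge 10 mm high, from 85 mm to own -x to 100 mm to own +x of the grip. Grip: upright black block 34 x 14 x 42 mm (own x, y, z); this point is its centre, 63 mm above the tray's underside. Pinch across the 14 mm. Own z up, x to the pocket.
- tray_label (a point): Centre of the bar-code label, 36 x 50 mm (own x by y), flat on the tray's plate 5 mm above its underside, 46 mm from the grip to own -x. Axes of the tray.
- tray_pocket (a point): The round pocket at the tray's other end, 75 mm from the grip to own +x: a ring 30 mm inside, its rim 3 mm above the plate. This point is where the stone's centre rests, 17 mm above the tray's underside. Axes of the tray.
- stone_center (a point): Centre of the loose stone specimen, a nearly round brown ball 26 mm across, 16 g, lying in the pocket with 2 mm play; it rolls out over the rim if the tray is tipped by about 40 degrees or jerked.
- reader_face (a point): Centre of the underside of the analyser's reading head: a drum 58 mm across, 54 mm tall with a black lens collar, looking straight down, 205 mm above the bench. It hangs on a neck 50 mm wide (226 to 260 mm above the bench) that runs along own +x to the front of the casing (fixed, white, 250 mm wide, 300 deep, 372 tall), 100 mm away. Below the head: free space down to the bench.
- empty_tray_grip (a point): Grip centre of the empty tray (same form and sizes as the tray with the stone). To be left alone.
- pot: White lidded specimen pot, 50 mm across, 54 mm tall; origin under its centre. To be left alone.
- tube_rack: White rack of capped blood tubes, 75 x 220 x 103 mm; origin under its centre. To be left alone.
- bottle0: White reagent bottle with green cap, 62 mm across, 155 mm tall; origin under its centre. To be left alone.
- bottle1: A second bottle like bottle0. To be left alone.
- tip_box: Box of pipette tips, 85 x 120 x 63 mm; origin under its centre. To be left alone.
Not all that is in view belongs to the job. Leave any green or turquoise look-alike of the holder alone.

How it is judged:
On the way, in this order (a step that is already met when the one before it is completed fails the run):
1. the scanner is held steady above the label of the tray with the stone, looking down at it (x of tray_label in the frame of scanner_window between -0.02 and 0.02 m and y of tray_label in the frame of scanner_window between -0.02 and 0.02 m and z of tray_label in the frame of scanner_window between -0.15 and -0.05 m and angle between scanner_window's own z axis and vertical below 0.35 rad and linear speed of scanner below 0.04 m/s), for 0.8 s.
2. the scanner stands in its holder again, nose down on the cup floor, and is let go (horizontal distance between scanner_window and holder below 0.015 m and height (world z) of scanner_window below 0.014 m and angle between scanner_window's own z axis and vertical below 0.15 rad and contact force between scanner and the fingers below 0.1 N and linear speed of scanner below 0.05 m/s), for 0.2 s.
At the end, for the whole second after the job is handed in: The fingers hold the tray in the air, still, level within 7 degrees, touching neither bench nor analyser; the stone, in its pocket, is within 20 mm of the reading head's axis, its top 10 to 55 mm below it; the scanner stands in its holder, nose on the floor of the cup (contact force between tray and the fingers above 1 N and horizontal distance between stone_center and reader_face below 0.02 m and z of stone_center in the frame of reader_face between -0.068 and -0.023 m and distance between stone_center and tray_pocket below 0.01 m and angle between tray_grip's own z axis and vertical below 0.12 rad and linear speed of tray below 0.02 m/s and angular speed of tray below 0.15 rad/s and contact force between tray and table below 0.1 N and contact force between tray and analyser below 0.1 N and horizontal distance between scanner_window and holder below 0.015 m and height (world z) of scanner_window below 0.014 m and angle between scanner_window's own z axis and vertical below 0.15 rad); the arm keeps its last pose, push and grip.
It fails at once if the stone leaves its pocket (distance between stone_center and tray_pocket above 0.014 m).
It fails at once if the analyser is touched (more than 2 N) (contact force between analyser and anything else above 2 N).
It fails at once if the empty tray is moved by more than 25 mm (distance of empty_tray_grip from where it was at the start of the episode above 0.025 m).
It fails at once if another thing on the bench is moved by more than 25 mm or upset (distance of any of pot, tube_rack, bottle0, bottle1, tip_box from where it was at the start of the episode above 0.025 m or angle between any of bottle0, bottle1, pot's own z axis and vertical above 0.5 rad).
It also fails if it takes over 64 s, if anything falls off the work surface, if the arm or the gripper's body presses on something with over 40 N, if the wrist force passes 120 N, or if a joint passes its speed limit or range.

ROBOT

A 7-joint arm with a two-finger parallel gripper is mounted at the origin on the work surface. World frame = base frame: x ahead of the robot, y to its left, z up, the work surface at z = 0. Lengths are in m, angles in rad, forces in N, time in s.
With the tool pointing down it reaches from about 0.425 to 0.925 m from the base axis. Payload 6.8 kg.
Tool frame: the origin (TCP) lies where the fingers leave the gripper's body, on its centre line; the fingertips stand 73 mm ahead of it and the grasp point (between the pads) lies 54 mm ahead of it; z points along the fingers, y is the direction in which the jaws open and shut (so a half turn about z gives the same grasp; the last joint's range is limited). The gripper opens to 85 mm and grips with 20 to 120 N. Pads are 22 mm wide; open, the fingers measure 114 mm over their backs; the gripper's body (76 mm by 85 mm) begins 54 mm behind the grasp point. The pads swing forward as they close: fully open they stand 13 mm farther back than shut.
Start: joints at [1.024, 0.477, 0.022, 1.555, -0.011, 1.109, -0.083], TCP at [0.287, -0.611, 0.304] pointing down, gripper open.
Joint ranges: [-2.96, 2.96], [-0.34, 2.1], [-1.41, 1.46], [0.24, 2.44], [-1.37, 4.51], [0.17, 1.92], [-2.96, 2.96]. Speed limits (rad/s): [2.39, 2.39, 3.14, 3.14, 3.14, 3.14, 3.14].

INTERFACE

Orientations are given as a rotation vector (axis times angle).
In Python, from bench import r gives the robot as it stands.
- The arm moves only by the shell command python3 -m handwheel 'ROWS' [FORCE]. ROWS is JSON, a list that holds one entry, the list of rows, each a list of 7 numbers: the shift along the world's x, y, z in m, then the turn, a rotation vector about the world's x, y, z in rad, then the finger opening in m, from 0 to 0.0854. A call has 1 to 10 rows; each row shifts and turns the commanded pose from where the row before left it; what a row does not reach is not made up. A row lasts 1/12 s, in which the tool goes at most 41.7 mm and 7.16 degrees, less where a joint would pass 70% of its speed; a pose out of reach is approached as far as the arm can. A call is refused whole if a number of a shift passes 0.0417 or a number of a turn 0.125, either way. A call with a gripper value outside its range is refused whole. The fingers move at their own pace and stop on an object; FORCE is the grip in N (left out, the last holds). Time passes only in rows, so rows that do not move let the fingers close. It gives the time, the measured TCP pose, the force and the opening at its end, in the units of the state.
- r.get_obs(): the state, without advancing time (a new reading comes with each control period).
- r.grab_frame(name): name is "scene" or "side" or "wrist"; returns (picture, depth): 400x640x3 uint8, red, green, blue; 400x640 float32, m along the optical axis (not along the pixel's ray), 0 where there is no reading.
- r.get_calibration(name): a dict with "vertical_fov" (degrees; the focal length in pixels is half the picture's height over the tangent of half this angle, whatever the lens; pixels are square), "cx", "cy" (the principal point, pixels), "k1" (the pictures are not rectified: a ray, as slopes to the right and down, at radius r is drawn at 1 + k1 r^2 times it, then the intrinsics apply), "R" (3x3) and "t" (3): a world point X has camera coordinates R X + t; the wrist camera has in their place "T_tool_cam" (4x4, takes a point from camera to tool coordinates, whose origin is the TCP and whose axes are the flange's). Camera axes: x right, y down, z forward; pixel columns grow to the right and rows downward; lengths in m; the calibration is good to about 2 mm. A picture is of the moment at which its call begins: read the wrist's pose just before it. get_calibration takes no time and is no camera call.
- r.hand_in(): hands the job in, once; it reports no verdict.
Trained networks look in the newest picture that a camera, given by its name, has taken for a name from the list of things; names that differ only in an ending like _2 or _b are one class to them, and where a whole thing is asked for, a point or a joint stands for the part that bears it (a point fixed in the world has none). Each returns a list of dicts, best first, with "p" (0 to 1); they miss things now and then, are a little off and sometimes report something else, mostly with a low value. They report only what shows in the picture. A call takes as long as a camera call. They do not tell look-alikes from the thing itself.
- r.masks_of(label, camera): "pixels" (400x640 bool, what is visible of it) and "at" ([column, row] in pixels, amid what is visible of it).
The state is a dict: "clock": time; "joints": joint angles; "qvel": joint speeds; "tau": joint torques, N m; "tcp_pos": TCP position; "orientation": TCP orientation; "contact_force": force on the tool from outside, world axes, zero at the start; "moment": the same for the moment, N m; "grip_width": finger opening in m.
Only numpy, scipy, OpenCV 4.12 (cv2) and the standard library are available. Lean on these libraries where they do the work, as an engineer would, in place of code of your own. Each camera call takes 0.05 s, during which the arm holds its last target.

## Working session

There is one attempt and no reset: what is moved stays moved. The work goes in short steps, Python scripts to look and compute and a shell command to move; the robot and the scene stay as the last step left them, time stands still between calls to the robot, and variables do not carry over. Pictures are saved under pics/ and viewed, and the job is handed in when it is done.

```bash
ls -la; mkdir -p pics; python3 - <<'E'
from bench import r
import cv2,numpy as np
print(r.get_obs())
for n in ("scene","side","wrist"):
    c=r.get_calibration(n); print(n,c)
    p,d=r.grab_frame(n)
    cv2.imwrite(f"pics/{n}0.png",p[:,:,::-1]); np.savez(f"{n}0.npz",p=p,d=d)
E
```

```text
total 12
drwxr-xr-x  3 agent agent 4096 Dec  6 13:31 .
drwxr-xr-x 23 root  root  4096 Dec  6 13:31 ..
drwxr-xr-x  2 agent agent 4096 Dec  6 13:31 pics
{'clock': 0.0, 'joints': array([ 1.02393477,  0.47777588,  0.02232615,  1.5564335 , -0.01151778,
        1.10929351, -0.0831038 ]), 'qvel': array([-0.00027096, -0.00127096, -0.00020254, -0.00018645,  0.0007641 ,
       -0.00058429,  0.00099288]), 'tau': array([-1.01455626e-03, -5.96454477e+01,  1.60795771e+00, -2.81199807e+01,
        1.25427192e-02,  9.27262532e-03,  1.21506559e-05]), 'tcp_pos': array([ 0.28656786, -0.6106509 ,  0.30294914]), 'orientation': array([-3.06461686e+00, -6.83351127e-01,  7.75603902e-04]), 'contact_force': array([-0.57351483, -0.40017342, -0.24209723]), 'moment': array([-0.04402773, -0.02068557, -0.03477327]), 'grip_width': 0.08531046222440636}
scene {'vertical_fov': 51.867233861020935, 'cx': 324.5413881804097, 'cy': 196.71787963964402, 'k1': -0.06834184013692536, 'R': array([[-0.78055218,  0.62507957, -0.00371766],
       [ 0.53108089,  0.66001351, -0.53135229],
       [-0.32968375, -0.41672257, -0.8471428 
[... 159 characters left out ...]
.0022667210607963343, 'R': array([[-0.98813446, -0.15296223, -0.01388699],
       [-0.08292173,  0.60740044, -0.79005614],
       [ 0.12928372, -0.77953016, -0.61287719]]), 't': array([0.51264313, 0.2145533 , 1.2621388 ])}
wrist {'vertical_fov': 71.17147476383768, 'cx': 327.2372529339489, 'cy': 201.71506478019515, 'k1': -0.008449993261820185, 'T_tool_cam': array([[ 8.29699423e-04, -9.60854734e-01, -2.77051425e-01,
         6.99022034e-02],
       [ 9.99999599e-01,  7.04031336e-04,  5.53064286e-04,
        -7.32691202e-04],
       [-3.36361552e-04, -2.77051773e-01,  9.60854933e-01,
        -6.98141761e-02],
       [ 0.00000000e+00,  0.00000000e+00,  0.00000000e+00,
         1.00000000e+00]])}
```

View pics/scene0.png

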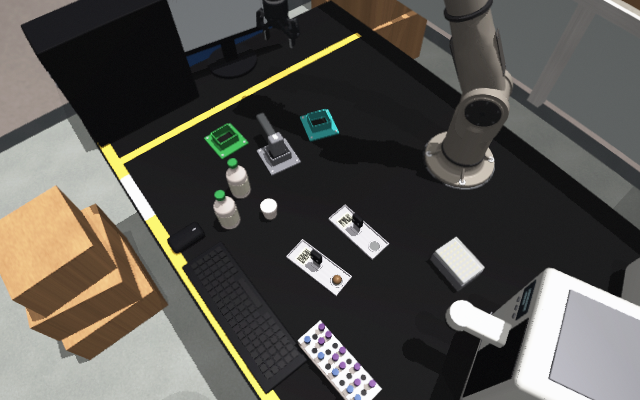

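View pics/side0.png

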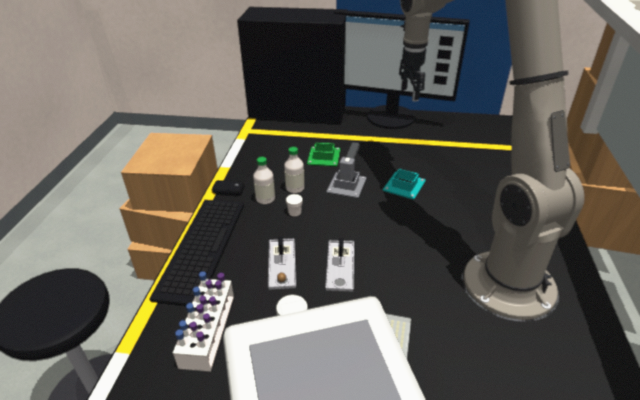

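View pics/wrist0.png

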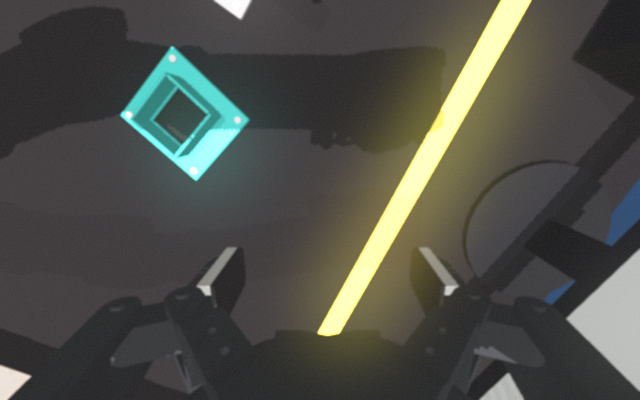

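Scene view: the stone tray is at (320,267) with the brown stone at (337,280). The empty tray is at (358,231). The scanner stands in a grey holder at (279,150), with look-alike holders at (226,139) green and (319,123) turquoise. The analyser drum is at (463,315), and in the side view at (292,306). Next I'll locate everything with the networks and depth.

```bash
cat > h.py <<'E'
import numpy as np,cv2
from scipy.spatial.transform import Rotation as Ro
from bench import r
def cam(n,obs=None):
    c=r.get_calibration(n); f=200/np.tan(np.radians(c["vertical_fov"])/2)
    K=np.array([[f,0,c["cx"]],[0,f,c["cy"]],[0,0,1]]);k1=c["k1"]
    if "R" in c: R,t=np.array(c["R"]),np.array(c["t"])
    else:
        T=np.eye(4);T[:3,:3]=Ro.from_rotvec(obs["orientation"]).as_matrix();T[:3,3]=obs["tcp_pos"]
        W=np.linalg.inv(T@np.array(c["T_tool_cam"]));R,t=W[:3,:3],W[:3,3]
    return K,k1,R,t
def rays(C,uv):
    K,k1,R,t=C
    x=cv2.undistortPointsIter(np.array(uv,float).reshape(-1,1,2),K,np.array([k1,0,0,0.]),None,None,(3,50,1e-10)).reshape(-1,2)
    return np.c_[x,np.ones(len(x))]
def lift(C,uv,z):  # z depth along axis
    K,k1,R,t=C
    return (rays(C,uv)*np.array(z).reshape(-1,1)-t)@R
def onplane(C,uv,h):
    K,k1,R,t=C; o=-R.T@t; d=rays(C,uv)@R
    return o+d*((h-o[2])/d[:,2])[:,None]
def proj(C,X):
    K,k1,R,t=C
    return cv2.projectPoints(np.array(X,float).reshape(-1,1,3),cv2.Rodrigues(R)[0],t,K,np.array([k1,0,0,0.]))[0].reshape(-1,2)
def tri(C1,u1,C2,u2):
    o=[];d=[]
    for C,u in((C1,u1),(C2,u2)):
        o.append(-C[2].T@C[3]); v=(rays(C,[u])@C[2])[0]; d.append(v/np.linalg.norm(v))
    A=sum(np.eye(3)-np.outer(v,v) for v in d); b=sum((np.eye(3)-np.outer(v,v))@q for v,q in zip(d,o))
    X=np.linalg.solve(A,b)
    gap=[np.linalg.norm((np.eye(3)-np.outer(v,v))@(X-q)) for v,q in zip(d,o)]
    return X,sum(gap)
def cloud(C,m,d):
    ys,xs=np.nonzero(m&(d>0)); return lift(C,np.c_[xs,ys],d[ys,xs]),np.c_[xs,ys]
E
python3 - <<'E'
from h import *
np.set_printoptions(precision=3,suppress=True)
names="scanner_grip holder tray_grip tray_label tray_pocket stone_center reader_face pot tube_rack bottle0 tip_box".split()
out={}
for n in("scene","side"):
    C=cam(n); d=np.load(n+"0.npz")["d"]
    for k in names:
        for i,q in enumerate(r.masks_of(k,n)):
            P,_=cloud(C,q["pixels"],d); out[f"{n}|{k}|{i}"]=q["pixels"]
            if len(P): print(n,k,round(q["p"],2),np.round(q["at"]),len(P),P.min(0),np.median(P,0),P.max(0))
np.savez_compressed("m0.npz",**out)
E
```

```text
scene scanner_grip 0.66 [274. 137.] 570 [ 0.405 -0.575 -0.002] [ 0.475 -0.393  0.096] [ 0.503 -0.368  0.112]
scene scanner_grip 0.43 [358. 230.] 1416 [ 0.41  -0.101 -0.003] [ 0.457 -0.001  0.005] [0.497 0.088 0.089]
scene holder 0.86 [280. 158.] 708 [ 0.411 -0.458 -0.004] [ 0.49  -0.362  0.01 ] [ 0.536 -0.321  0.047]
scene holder 0.85 [225. 138.] 840 [ 0.522 -0.622 -0.001] [ 0.583 -0.551  0.01 ] [ 0.635 -0.497  0.048]
scene holder 0.68 [320. 265.] 1427 [ 0.564 -0.086 -0.002] [0.622 0.011 0.005] [0.671 0.105 0.088]
scene holder 0.67 [315. 122.] 895 [ 0.207 -0.492 -0.004] [ 0.286 -0.403  0.01 ] [ 0.349 -0.341  0.048]
scene tray_grip 0.7 [318. 266.] 1561 [ 0.562 -0.087 -0.004] [0.621 0.012 0.005] [0.671 0.106 0.088]
scene tray_grip 0.38 [272. 139.] 582 [ 0.405 -0.581 -0.006] [ 0.476 -0.394  0.096] [ 0.511 -0.368  0.112]
scene tray_label 0.96 [317. 269.] 1544 [ 0.564 -0.09  -0.004] [0.621 0.013 0.005] [0.669 0.106 0.088]
scene tray_pocket 0.81 [319. 268.] 1527 [ 0.564 -0.086 -0.003] [0.621 0.014 0.005] [0.669 0.106 0.088]
scene tray_pocket 0.73 [359. 229.] 1422 [ 0.409 -0.107 -0.004] [ 0
[... 1869 characters left out ...]
ocket 0.44 [296. 172.] 704 [ 0.613 -0.571 -0.001] [ 0.64  -0.335  0.078] [ 0.711 -0.319  0.161]
side stone_center 0.4 [280. 275.] 77 [0.588 0.042 0.004] [0.599 0.079 0.025] [0.615 0.087 0.034]
side reader_face 0.86 [319. 357.] 16364 [ 0.258  0.095 -0.002] [0.425 0.543 0.376] [0.682 0.62  0.381]
side pot 0.58 [292. 202.] 259 [ 0.597 -0.248  0.004] [ 0.618 -0.211  0.051] [ 0.642 -0.196  0.062]
side tube_rack 0.72 [206. 324.] 3734 [ 0.702  0.087 -0.003] [0.733 0.286 0.061] [0.819 0.369 0.108]
side bottle0 0.87 [295. 175.] 671 [ 0.613 -0.531 -0.001] [ 0.64  -0.334  0.079] [ 0.691 -0.319  0.159]
side bottle0 0.83 [266. 186.] 652 [ 0.698 -0.293  0.005] [ 0.724 -0.262  0.08 ] [ 0.758 -0.246  0.16 ]
```

```bash
cat > fit.py <<'E'
from h import *
np.set_printoptions(precision=4,suppress=True)
def full(n,i="0"):
    C=cam(n);z=np.load(n+i+".npz");d=z["d"];ys,xs=np.nonzero(d>0)
    return lift(C,np.c_[xs,ys],d[ys,xs]),z["p"][ys,xs]
def box(P,x,y,z): return (P[:,0]>x[0])&(P[:,0]<x[1])&(P[:,1]>y[0])&(P[:,1]<y[1])&(P[:,2]>z[0])&(P[:,2]<z[1])
def rect(P):
    (c,s,a)=cv2.minAreaRect((P[:,:2]*1000).astype(np.float32)); return np.array(c)/1000,s,a
E
python3 - <<'E'
from fit import *
for n in("scene","side"):
    P,c=full(n); V=c.astype(int)
    print("==",n)
    b=P[box(P,(.5,.9),(-.1,.1),(-.01,.003))]; print("table z",np.median(b[:,2]))
    for nm,x,y in(("tray",(.54,.69),(-.11,.13)),("empty",(.39,.52),(-.13,.11))):
        m=box(P,x,y,(0.0025,.015))&(V.sum(1)>250); print(nm,rect(P[m]),m.sum(),np.median(P[m][:,2]))
        m=box(P,x,y,(.075,.095)); print(nm,"griptop",rect(P[m]),m.sum(),P[m].mean(0))
        m=box(P,x,y,(.045,.095)); print(nm,"grip",rect(P[m]),m.sum(),P[m].mean(0))
    m=box(P,(.38,.56),(-.5,-.29),(.102,.12)); print("scantop",rect(P[m]),m.sum(),P[m].mean(0))
    m=box(P,(.38,.56),(-.62,-.29),(.06,.12)); print("scan all",rect(P[m]),m.sum(),P[m].min(0),P[m].max(0))
    m=box(P,(.4,.55),(-.48,-.3),(.005,.012))&(V.sum(1)>200)&(abs(V[:,0]-V[:,1])<25); print("foot",rect(P[m]),m.sum())
    m=box(P,(.4,.55),(-.48,-.3),(.036,.046)); print("rim",rect(P[m]),m.sum())
    m=box(P,(.4,.8),(.1,.45),(.255,.275));print("drum top",rect(P[m]),m.sum(),np.median(P[m][:,2]))
    m=box(P,(.4,.8),(.1,.45),(.205,.275));print("drum",rect(P[m]),m.sum(),P[m].min(0),P[m].max(0))
    m=box(P,(.2,.9),(.3,.9),(.36,.39));print("casing top",rect(P[m]),m.sum(),np.median(P[m][:,2]))
E
python3 - <<'E'
import cv2
s=cv2.imread("pics/scene0.png");t=cv2.imread("pics/side0.png")
a=cv2.resize(s[95:295,200:400],(400,400),interpolation=2);b=cv2.resize(s[270:400,400:530],(390,390));c=cv2.resize(t[130:230,300:400],(400,400))
cv2.imwrite("pics/c1.png",cv2.hconcat([a,c]))
cv2.imwrite("pics/c2.png",cv2.hconcat([b,cv2.resize(t[235:335,240:340],(390,390))]))
E
```

```text
== scene
table z -0.000244577004942609
tray (array([0.6156, 0.0086]), (76.3087158203125, 186.12796020507812), 12.101916313171387) 1101 0.005308999644966102
tray griptop (array([0.6185, 0.0027]), (14.807324409484863, 32.53643035888672), 11.409975051879883) 65 [0.6193 0.003  0.0826]
tray grip (array([0.6187, 0.0023]), (15.04341983795166, 33.23716354370117), 12.127636909484863) 115 [0.6208 0.0046 0.0735]
empty (array([ 0.4529, -0.0075]), (75.74465942382812, 188.7311553955078), 5.181458473205566) 982 0.005404425665914029
empty griptop (array([ 0.4541, -0.0142]), (14.593631744384766, 34.807003021240234), 8.15767765045166) 59 [ 0.4551 -0.0125  0.0825]
empty grip (array([ 0.4539, -0.0137]), (16.445650100708008, 35.41569519042969), 4.214225769042969) 119 [ 0.457  -0.0112  0.0714]
scantop (array([ 0.4704, -0.4351]), (129.22222900390625, 42.21757888793945), 81.84467315673828) 137 [ 0.4737 -0.4101  0.1049]
scan all (array([ 0.4739, -0.4385]), (139.53053283691406, 44.22774887084961), 85.60953521728516) 473 [ 0.4483 -0.5082  0.0602] [ 0.5007 -0.3678  0.1115]
foot (array([ 0.4761, -0.3904]), (124.
[... 1472 characters left out ...]
0.4408]), (149.40069580078125, 43.91633987426758), 78.52806091308594) 388 [ 0.4409 -0.5132  0.0605] [ 0.4952 -0.3652  0.1149]
foot (array([ 0.4722, -0.3951]), (132.06594848632812, 114.38885498046875), 81.6908187866211) 263
rim (array([ 0.4722, -0.3893]), (73.16825103759766, 72.98892211914062), 81.4314193725586) 116
drum top (array([0.5064, 0.3596]), (56.442447662353516, 46.33720779418945), 24.587867736816406) 454 0.26065261029402403
drum (array([0.5065, 0.3597]), (56.818458557128906, 46.33720779418945), 24.58786964416504) 462 [0.4753 0.3372 0.2431] [0.5313 0.3882 0.2645]
casing top (array([0.4274, 0.5449]), (249.6221923828125, 185.1092529296875), 22.832826614379883) 15783 0.37599085057258147
```

View pics/c1.png

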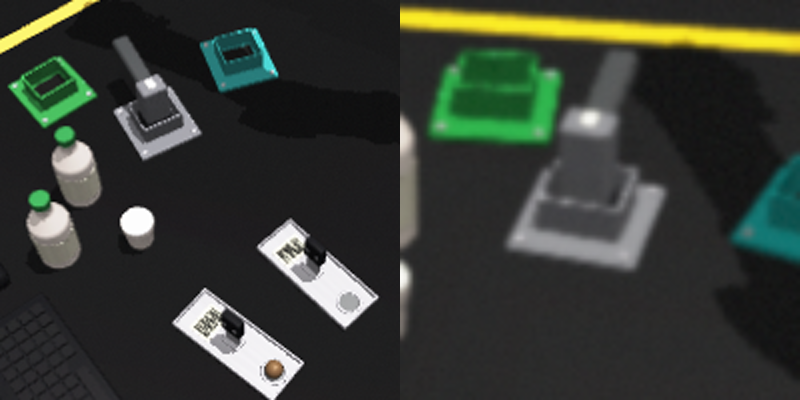

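View pics/c2.png

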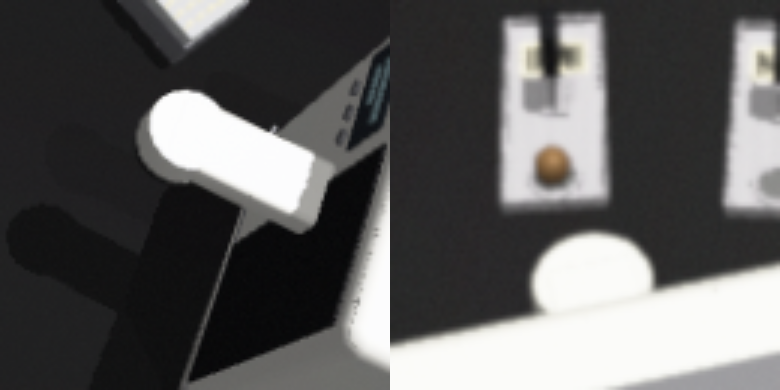

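The crops confirm the choices. The scanner is in the grey holder; the green and turquoise ones are empty look-alikes. The stone ball is on the tray at x≈0.617, and the tray at x≈0.452 is empty. The scanner is at about (0.474,-0.392), with its long axis at 81.4° and its handle toward -y. I'll move above it with the tool x yaw at 81.4° (a turn of +0.98 rad) and look with the wrist camera.

```bash
python3 -m handwheel '[[[0.0187,0.0219,0,0,0,0.098,0.085],[0.0187,0.0219,0,0,0,0.098,0.085],[0.0187,0.0219,0,0,0,0.098,0.085],[0.0187,0.0219,0,0,0,0.098,0.085],[0.0187,0.0219,0,0,0,0.098,0.085],[0.0187,0.0219,0,0,0,0.098,0.085],[0.0187,0.0219,0,0,0,0.098,0.085],[0.0187,0.0219,0,0,0,0.098,0.085],[0.0187,0.0219,0,0,0,0.098,0.085],[0.0187,0.0219,0,0,0,0.098,0.085]]]' 40
python3 -m handwheel '[[[0,0,0,0,0,0,0.085],[0,0,0,0,0,0,0.085]]]'
cat > look.py <<'E'
import sys
from fit import *
i=sys.argv[1]; o=r.get_obs(); p,d=r.grab_frame("wrist"); cv2.imwrite(f"pics/wrist{i}.png",p[:,:,::-1]); np.savez(f"wrist{i}.npz",p=p,d=d,tcp=o["tcp_pos"],ori=o["orientation"])
print(o["clock"],o["tcp_pos"],o["orientation"],o["grip_width"],o["joints"])
C=cam("wrist",o); ys,xs=np.nonzero(d>0); P=lift(C,np.c_[xs,ys],d[ys,xs]); np.savez(f"wc{i}.npz",P=P,uv=np.c_[xs,ys],c=p[ys,xs])
E
python3 look.py 1
```

```text
clock: 2.08
tcp_pos: [0.4745, -0.391, 0.3041]
orientation: [2.379, 2.052, -0.0]
contact_force: [0.7, 0.1, -0.3]
grip_width: 0.085
clock: 2.25
tcp_pos: [0.4753, -0.3902, 0.3041]
orientation: [2.38, 2.051, 0.001]
contact_force: [-0.4, -0.6, -0.1]
grip_width: 0.0847
2.25 [ 0.4753 -0.3902  0.3041] [2.3798 2.0506 0.0015] 0.08473605208525069 [ 0.7906  0.3936 -0.2679  1.6909  0.1149  1.0721  0.3388]
```

```bash
python3 - <<'E'
from fit import *
z=np.load("wc1.npz");P=z["P"];c=z["c"].astype(int)
m=box(P,(.38,.6),(-.5,-.25),(-.02,.003));print("table",np.median(P[m][:,2]))
for nm,h in(("foot",(.005,.0105)),("rim",(.037,.046)),("top",(.101,.112)),("mid",(.03,.112)),("handle",(.084,.1))):
    m=box(P,(.38,.57),(-.55,-.27),h)&((abs(c.max(1)-c.min(1))<25)); q=P[m]; print(nm,rect(q),m.sum(),np.median(q,0),q.min(0),q.max(0))
E
```

```text
table -0.00023523865055988193
foot (array([ 0.4806, -0.4199]), (176.00515747070312, 133.2459716796875), 81.0032730102539) 4026 [ 0.4803 -0.3654  0.0078] [ 0.411 -0.517  0.005] [ 0.536  -0.3229  0.0105]
rim (array([ 0.4734, -0.3903]), (65.8355941772461, 72.0047607421875), 81.27605438232422) 648 [ 0.4804 -0.3738  0.0414] [ 0.4342 -0.4276  0.0371] [ 0.5125 -0.3531  0.0459]
top (array([ 0.4675, -0.4397]), (138.31466674804688, 43.290924072265625), 82.44599914550781) 2045 [ 0.4676 -0.3958  0.1042] [ 0.444 -0.509  0.101] [ 0.4975 -0.3689  0.1074]
mid (array([ 0.4669, -0.4327]), (152.0707244873047, 72.00828552246094), 81.2220230102539) 4985 [ 0.4686 -0.4074  0.0989] [ 0.4342 -0.509   0.03  ] [ 0.5125 -0.3527  0.1074]
handle (array([ 0.4652, -0.4377]), (135.7634735107422, 42.24094772338867), 80.32342529296875) 1661 [ 0.468  -0.4356  0.096 ] [ 0.4429 -0.5065  0.0842] [ 0.4972 -0.3689  0.1   ]
```

View pics/wrist1.png

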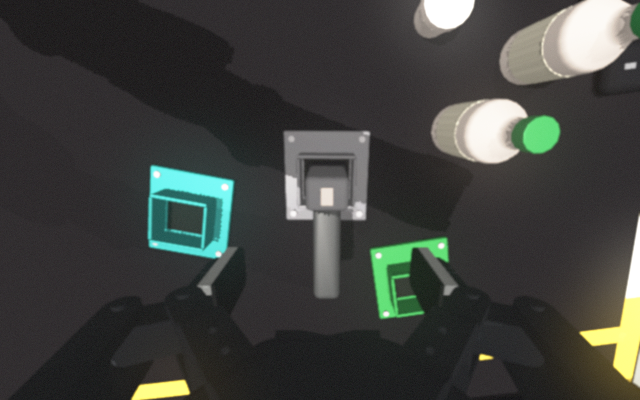

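```bash
python3 - <<'E'
from fit import *
z=np.load("wc1.npz");P=z["P"];c=z["c"].astype(int)
a=np.radians(81.4-180); ux=np.array([np.cos(a),np.sin(a)]); uy=np.array([-ux[1],ux[0]])
o=np.array([.4735,-.3905])
m=box(P,(.38,.57),(-.55,-.27),(.06,.112))&((abs(c.max(1)-c.min(1))<25)); q=P[m]; X=(q[:,:2]-o)@ux;Y=(q[:,:2]-o)@uy
for x in np.arange(-.03,.135,.006):
    k=(X>=x)&(X<x+.006)
    if k.sum()>5:print("%.3f n%d y %.4f %.4f  z %.4f %.4f %.4f"%(x,k.sum(),Y[k].min(),Y[k].max(),q[k,2].min(),np.median(q[k,2]),q[k,2].max()))
k=(q[:,2]>.1015)&(X<.025); print("headtop",X[k].min(),X[k].max(),Y[k].min(),Y[k].max(),rect(q[k]))
k=(X>.03); s=np.polyfit(X[k],Y[k],1); print("handle axis slope deg",np.degrees(np.arctan(s[0])),s[1])
E
```

```text
-0.024 n333 y -0.0196 0.0210  z 0.0600 0.0866 0.1033
-0.018 n269 y -0.0211 0.0220  z 0.0679 0.1041 0.1066
-0.012 n260 y -0.0212 0.0220  z 0.0990 0.1048 0.1073
-0.006 n255 y -0.0213 0.0221  z 0.0994 0.1048 0.1074
-0.000 n253 y -0.0201 0.0224  z 0.1000 0.1048 0.1072
0.006 n244 y -0.0204 0.0225  z 0.1004 0.1048 0.1072
0.012 n91 y -0.0192 0.0214  z 0.0995 0.1039 0.1057
0.018 n144 y -0.0141 0.0150  z 0.0870 0.0932 0.0961
0.024 n157 y -0.0141 0.0151  z 0.0875 0.0938 0.0973
0.030 n156 y -0.0142 0.0152  z 0.0878 0.0946 0.0975
0.036 n153 y -0.0142 0.0152  z 0.0885 0.0954 0.0976
0.042 n154 y -0.0142 0.0153  z 0.0888 0.0963 0.0982
0.048 n147 y -0.0143 0.0154  z 0.0890 0.0969 0.0990
0.054 n150 y -0.0144 0.0154  z 0.0898 0.0975 0.1006
0.060 n149 y -0.0144 0.0155  z 0.0909 0.0983 0.1008
0.066 n138 y -0.0132 0.0156  z 0.0920 0.0991 0.1010
0.072 n143 y -0.0132 0.0156  z 0.0926 0.0997 0.1019
0.078 n144 y -0.0132 0.0157  z 0.0927 0.1005 0.1026
0.084 n136 y -0.0132 0.0157  z 0.0950 0.1012 0.1037
0.090 n135 y -0.0133 0.0146  z 0.0966 0.1021 0.1039
0.096 n134 y -0.0133 0.0146  z 0.0973 0.1028 0.1044
0.102 n129 y -0.0134 0.0147  z 0.0986 0.1035 0.1055
0.108 n130 y -0.0134 0.0147  z 0.0990 0.1041 0.1063
0.114 n61 y -0.0135 0.0148  z 0.0983 0.1038 0.1052
headtop -0.019304844438885284 0.01491488832838823 -0.02033188047931354 0.022055887010637185 (array([ 0.4747, -0.3884]), (34.07339859008789, 42.32781219482422), 81.13103485107422)
handle axis slope deg 0.12113224825235518 0.0006016283130917756
```

Wrist view: the scanner head is at (327,187), the handle runs toward (326,295), the grey holder is at (327,175), and the fingers straddle it. The grip is at about (0.4744,-0.3884) and yaw is aligned. Descending to TCP z≈0.130.

```bash
python3 -m handwheel '[[[-0.001,0.002,-0.03,0,0,0,0.085],[0,0,-0.03,0,0,0,0.085],[0,0,-0.03,0,0,0,0.085],[0,0,-0.03,0,0,0,0.085],[0,0,-0.029,0,0,0,0.085],[0,0,-0.025,0,0,0,0.085],[0,0,0,0,0,0,0.085],[0,0,0,0,0,0,0.085]]]' 70
python3 look.py 2
```

```text
clock: 2.97
tcp_pos: [0.4712, -0.391, 0.129]
orientation: [-2.384, -2.042, 0.002]
contact_force: [-0.1, 0.6, 1.3]
grip_width: 0.0851
2.9667 [ 0.4712 -0.391   0.129 ] [-2.3843 -2.0416  0.0024] 0.08514481187572742 [ 0.7629  0.5951 -0.2312  1.8259  0.1916  0.7452  0.2739]
```

View pics/wrist2.png

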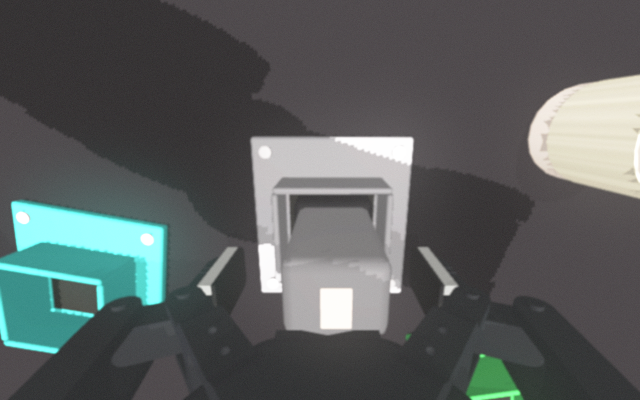

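The head sits slightly right of the finger centre (336 against 328), which matches the measured TCP being 3 mm short in x. Correcting that, then closing.

```bash
python3 -m handwheel '[[[0.003,0.0025,0,0,0,0,0.085],[0,0,0,0,0,0,0.03],[0,0,0,0,0,0,0.03],[0,0,0,0,0,0,0.03],[0,0,0,0,0,0,0.03],[0,0,0,0,0,0,0.03],[0,0,0,0,0,0,0.03],[0,0,0,0,0,0,0.03],[0,0,0,0,0,0,0.03]]]' 70
python3 -m handwheel '[[[0,0,0.015,0,0,0,0.03],[0,0,0.02,0,0,0,0.03],[0,0,0.025,0,0,0,0.03],[0,0,0.025,0,0,0,0.03],[0,0,0.02,0,0,0,0.03],[0,0,0.01,0,0,0,0.03],[0,0,0,0,0,0,0.03]]]' 70
python3 look.py 3
```

```text
clock: 3.77
tcp_pos: [0.4761, -0.3878, 0.131]
orientation: [2.383, 2.045, 0.0]
contact_force: [-2.4, 0.5, 6.4]
grip_width: 0.0434
clock: 4.35
tcp_pos: [0.4767, -0.3882, 0.2473]
orientation: [2.381, 2.043, 0.001]
contact_force: [0.5, 0.3, -1.9]
grip_width: 0.0433
4.35 [ 0.4767 -0.3882  0.2473] [2.3808 2.0434 0.0015] 0.043347464692193194 [ 0.7801  0.4483 -0.2617  1.7489  0.138   0.9581  0.3117]
```

View pics/wrist3.png

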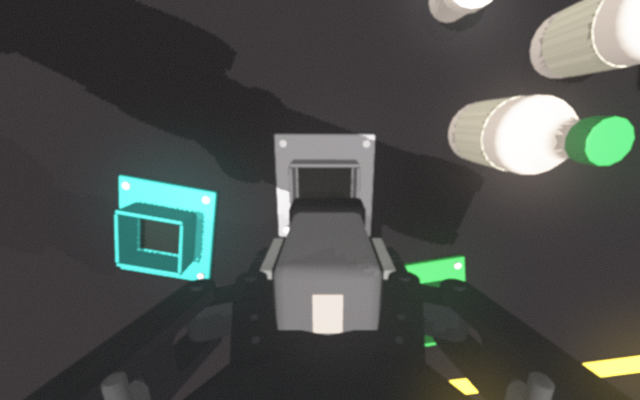

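The scanner is held: opening 43 mm, hanging level, and clear of the now empty grey holder at (325,185). Next is the carry above the label of the stone tray at about (0.626,-0.043).

```bash
python3 - <<'E'
from fit import *
z=np.load("wc3.npz");P=z["P"];c=z["c"].astype(int)
for nm,h in(("foot",(.005,.0105)),("rim",(.037,.046))):
    m=box(P,(.38,.57),(-.46,-.27),h)&((abs(c.max(1)-c.min(1))<25)); q=P[m]; print(nm,rect(q),m.sum(),np.median(q,0),q.min(0),q.max(0))
E
python3 -m handwheel '[[[0.008,0.018,0,0,0,0,0.03],[0.012,0.028,0,0,0,0,0.03],[0.012,0.029,0,0,0,0,0.03],[0.012,0.029,0,0,0,0,0.03],[0.013,0.029,0,0,0,0,0.03],[0.013,0.029,0,0,0,0,0.03],[0.013,0.029,0,0,0,0,0.03],[0.013,0.029,0,0,0,0,0.03],[0.013,0.029,0,0,0,0,0.03],[0.013,0.029,0,0,0,0,0.03]]]' 70
python3 -m handwheel '[[[0.012,0.028,-0.003,0,0,0,0.03],[0.009,0.022,-0.004,0,0,0,0.03],[0.005,0.012,-0.005,0,0,0,0.03],[0.001,0.005,-0.003,0,0,0,0.03],[0,0,0,0,0,0,0.03],[0,0,0,0,0,0,0.03]]]' 70
python3 look.py 4; python3 - <<'E'
from h import *
p,d=r.grab_frame("scene");cv2.imwrite("pics/scene4.png",p[:,:,::-1]);np.savez("scene4.npz",p=p,d=d)
p,d=r.grab_frame("side");cv2.imwrite("pics/side4.png",p[:,:,::-1]);np.savez("side4.npz",p=p,d=d)
E
```

```text
foot (array([ 0.4735, -0.3903]), (119.18162536621094, 110.17184448242188), 81.14111328125) 5934 [ 0.4757 -0.3691  0.0079] [ 0.4108 -0.4574  0.0051] [ 0.5366 -0.3235  0.0105]
rim (array([ 0.4752, -0.3789]), (43.10423278808594, 72.07569122314453), 81.12667846679688) 586 [ 0.4788 -0.3637  0.0414] [ 0.4371 -0.3977  0.0371] [ 0.5128 -0.3526  0.0439]
clock: 5.23
tcp_pos: [0.5972, -0.1081, 0.2426]
orientation: [-2.382, -2.045, 0.004]
contact_force: [1.2, -0.5, -0.7]
grip_width: 0.0431
clock: 5.73
tcp_pos: [0.6239, -0.0444, 0.2288]
orientation: [-2.385, -2.044, 0.004]
contact_force: [-0.5, 0.0, -1.6]
grip_width: 0.0432
5.7333 [ 0.6239 -0.0444  0.2288] [-2.3848 -2.0441  0.004 ] 0.043184467511171415 [ 0.2259  0.4974 -0.3438  1.729   0.1999  0.9521 -0.3498]
```

View pics/wrist4.png

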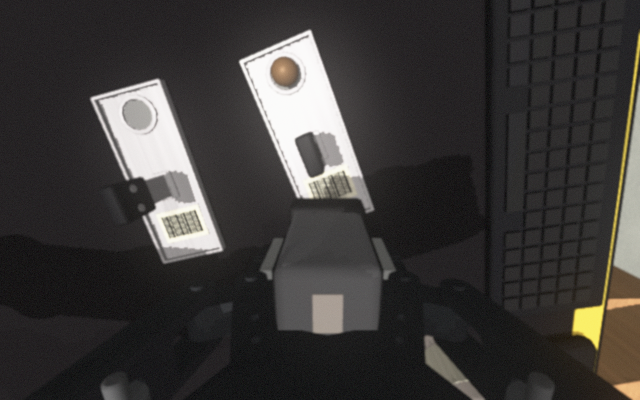

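View pics/side4.png

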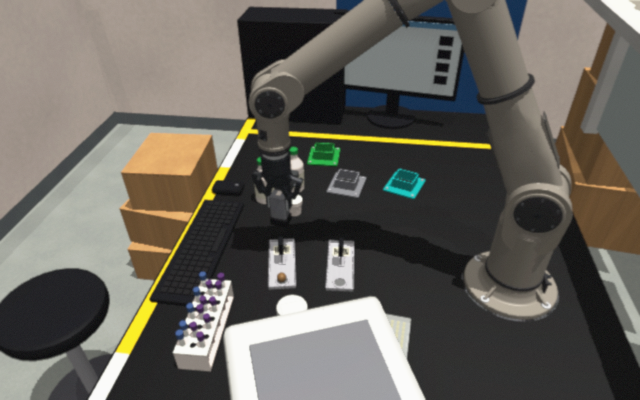

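```bash
python3 - <<'E'
from fit import *
o=r.get_obs();print(o["clock"],o["tcp_pos"],o["contact_force"])
z=np.load("wc4.npz");P=z["P"];uv=z["uv"]
m=box(P,(.54,.7),(-.12,.13),(.07,.1));q=P[m];print("grip/upper",len(q))
cw=(np.load("wrist4.npz"));o4={"tcp_pos":cw["tcp"],"orientation":cw["ori"]};C=cam("wrist",o4)
print("stone",[ (round(k["p"],2),k["at"],cloud(C,k["pixels"],cw["d"])[0].mean(0)) for k in r.masks_of("stone_center","wrist")])
# plane points by hand: label centre, stone center
print("label px ~(330,188)", onplane(C,[[330,188]],.005))
print("stone px (285,71) at z.017", onplane(C,[[285,71]],.017))
print("corners", onplane(C,[[241,63],[311,31],[373,210]],.01))
m=box(P,(.54,.7),(-.12,.13),(.055,.095))&(uv[:,1]<190);q=P[m];print("grip",rect(q),len(q),q.min(0),q.max(0))
for n in("side","scene"):
    C=cam(n)
    t=o["tcp_pos"]; print(n,"tcp",proj(C,t),"nose",proj(C,t-[0,0,.123]),"label",proj(C,[.626,-.043,.005]))
E
```

```text
5.8833 [ 0.6244 -0.0449  0.2299] [ 0.3391 -0.6262 -0.8839]
grip/upper 820
stone [(0.89, [286.0, 70.9], array([0.6021, 0.0739, 0.0252]))]
label px ~(330,188) [[ 0.6259 -0.0437  0.005 ]]
stone px (285,71) at z.017 [[0.6017 0.0754 0.017 ]]
corners [[ 0.5612  0.0898  0.01  ]
 [ 0.6309  0.1061  0.01  ]
 [ 0.6684 -0.0737  0.01  ]]
grip (array([0.6165, 0.0023]), (14.778938293457031, 34.039146423339844), 12.34756851196289) 871 [ 0.6069 -0.0147  0.0554] [0.626  0.0197 0.0855]
side tcp [[276.7549 186.7511]] nose [[279.5901 222.8801]] label [[281.0458 250.2062]]
scene tcp [[300.7204 216.772 ]] nose [[303.1309 239.0169]] label [[304.7751 255.2591]]
```

View pics/scene4.png

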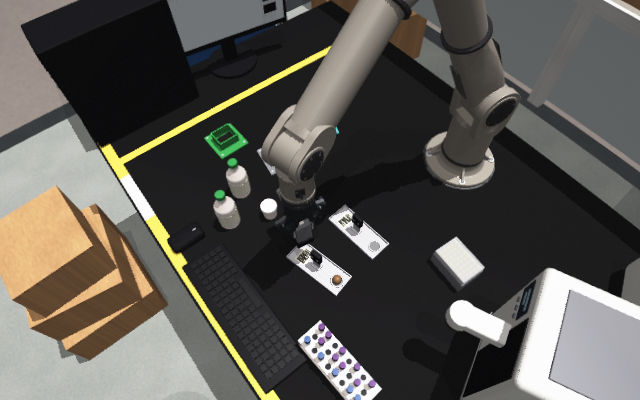

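All views agree: grip (0.6165,0.0023), label (0.626,-0.0435), and the scanner window at about (0.6245,-0.045) with its nose ~0.10 m above the label. I'll hold for 1.5 s. Alongside I'll refine the analyser geometry from stored pictures.

```bash
python3 -m handwheel '[[[0,0,0,0,0,0,0.03],[0,0,0,0,0,0,0.03],[0,0,0,0,0,0,0.03],[0,0,0,0,0,0,0.03],[0,0,0,0,0,0,0.03],[0,0,0,0,0,0,0.03],[0,0,0,0,0,0,0.03],[0,0,0,0,0,0,0.03],[0,0,0,0,0,0,0.03],[0,0,0,0,0,0,0.03]]]' 70
python3 -m handwheel '[[[0.0015,0.001,0,0,0,0,0.03],[0,0,0,0,0,0,0.03],[0,0,0,0,0,0,0.03],[0,0,0,0,0,0,0.03],[0,0,0,0,0,0,0.03],[0,0,0,0,0,0,0.03],[0,0,0,0,0,0,0.03],[0,0,0,0,0,0,0.03],[0,0,0,0,0,0,0.03],[0,0,0,0,0,0,0.03]]]' 70
python3 - <<'E'
from fit import *
# drum: top disc in scene & side depth
for n in("scene","side"):
    P,c=full(n)
    m=box(P,(.4,.65),(.25,.48),(.252,.268)); q=P[m]
    print(n,"n",len(q),"z",np.median(q[:,2]))
    m=box(P,(.35,.7),(.3,.8),(.366,.385)); print("casing",rect(P[m]),cv2.boxPoints(cv2.minAreaRect((P[m][:,:2]*1000).astype(np.float32))))
    # drum circle: outer points (front side). fit circle with R=.029 to boundary by hull
    h=cv2.convexHull((q[:,:2]).astype(np.float32)).reshape(-1,2); print(h)
E
```

```text
clock: 6.77
tcp_pos: [0.6248, -0.0425, 0.2299]
orientation: [-2.384, -2.046, -0.0]
contact_force: [-0.4, -1.2, -1.1]
grip_width: 0.0434
clock: 7.6
tcp_pos: [0.6263, -0.0416, 0.2299]
orientation: [-2.384, -2.046, 0.0]
contact_force: [0.6, 0.1, -1.4]
grip_width: 0.0433
scene n 1562 z 0.2591639071940548
casing (array([0.429 , 0.5538]), (241.9093780517578, 201.44400024414062), 22.81442642211914) [[278.4641 599.7067]
 [356.5735 414.0226]
 [579.5572 507.8224]
 [501.4478 693.5065]]
[[0.5365 0.3612]
 [0.5361 0.3668]
 [0.5357 0.3709]
 [0.5209 0.4798]
 [0.4972 0.4706]
 [0.4529 0.4533]
 [0.4352 0.4462]
 [0.4087 0.4347]
 [0.4018 0.4316]
 [0.4012 0.4305]
 [0.4013 0.4301]
 [0.4929 0.3415]
 [0.5036 0.339 ]
 [0.5121 0.3393]
 [0.5164 0.3408]
 [0.5229 0.3439]
 [0.5331 0.3527]
 [0.5355 0.3557]]
side n 458 z 0.2606428382217324
casing (array([0.4314, 0.5392]), (241.79481506347656, 171.5341796875), 22.832828521728516) [[286.7387 571.3571]
 [353.3015 413.2642]
 [576.1495 507.0912]
 [509.5867 665.1841]]
[[0.5313 0.3654]
 [0.5285 0.3792]
 [0.5255 0.3845]
 [0.5207 0.3878]
 [0.5148 0.3882]
 [0.5061 0.3849]
 [0.4873 0.3763]
 [0.4804 0.3731]
 [0.4787 0.3719]
 [0.4757 0.368 ]
 [0.4753 0.3603]
 [0.4754 0.3595]
 [0.4783 0.3531]
 [0.4832 0.3467]
 [0.4876 0.3436]
 [0.4918 0.3414]
 [0.5023 0.3372]
 [0.512  0.3377]
 [0.5194 0.34  ]
 [0.5254 0.3478]
 [0.5268 0.3505]
 [0.5293 0.3565]
 [0.5306 0.36  ]]
```

The scan hold lasted well over a second with the TCP at (0.626,-0.042,0.230). Two independent fits put the drum axis at about (0.5055,0.367), with the casing direction at (-0.39,0.92). Returning the scanner to above its holder.

```bash
python3 -m handwheel '[[[-0.005,-0.012,0.006,0,0,0,0.03],[-0.010,-0.023,0.007,0,0,0,0.03],[-0.013,-0.029,0.007,0,0,0,0.03],[-0.013,-0.030,0,0,0,0,0.03],[-0.013,-0.030,0,0,0,0,0.03],[-0.013,-0.030,0,0,0,0,0.03],[-0.013,-0.030,0,0,0,0,0.03],[-0.013,-0.030,0,0,0,0,0.03],[-0.013,-0.030,0,0,0,0,0.03],[-0.013,-0.030,0,0,0,0,0.03]]]' 70
python3 -m handwheel '[[[-0.013,-0.029,0,0,0,0,0.03],[-0.010,-0.024,0,0,0,0,0.03],[-0.007,-0.014,0,0,0,0,0.03],[-0.003,-0.006,0,0,0,0,0.03],[0,0,0,0,0,0,0.03],[0,0,0,0,0,0,0.03],[0,0,0,0,0,0,0.03]]]' 70
python3 look.py 5
python3 - <<'E'
from fit import *
z=np.load("wc5.npz");P=z["P"];c=z["c"].astype(int)
m=box(P,(.38,.57),(-.46,-.27),(.005,.0105))&((abs(c.max(1)-c.min(1))<25)); print("foot",rect(P[m]))
# scanner head points
o=r.get_obs();t=o["tcp_pos"]
m=box(P,(t[0]-.04,t[0]+.04),(t[1]-.03,t[1]+.04),(.11,.24)); q=P[m]; print(len(q),q.min(0),q.max(0))
for h in np.arange(.12,.235,.01):
    k=(q[:,2]>h)&(q[:,2]<h+.01)
    if k.sum()>10: print("%.3f"%h,k.sum(),q[k].min(0),q[k].max(0))
E
```

```text
clock: 8.43
tcp_pos: [0.5057, -0.3179, 0.2506]
orientation: [2.384, 2.045, -0.0]
contact_force: [-0.2, -0.4, -1.5]
grip_width: 0.0435
clock: 9.02
tcp_pos: [0.4752, -0.3869, 0.2501]
orientation: [-2.381, -2.049, -0.002]
contact_force: [0.5, 0.7, -1.4]
grip_width: 0.0431
9.0167 [ 0.4752 -0.3869  0.2501] [-2.3811 -2.0491 -0.0017] 0.04311399270858232 [ 0.7813  0.444  -0.2629  1.7485  0.1348  0.9667  0.3164]
foot (array([ 0.4735, -0.3899]), (119.20712280273438, 110.00514221191406), 81.24996948242188)
17488 [ 0.4353 -0.4055  0.1303] [ 0.5153 -0.3641  0.2397]
0.130 208 [ 0.4538 -0.3725  0.1303] [ 0.5009 -0.3641  0.1399]
0.140 596 [ 0.4507 -0.3839  0.14  ] [ 0.5012 -0.3641  0.15  ]
0.150 515 [ 0.4523 -0.3808  0.15  ] [ 0.5003 -0.3652  0.1599]
0.160 400 [ 0.4548 -0.3769  0.16  ] [ 0.4976 -0.3676  0.17  ]
0.170 465 [ 0.455  -0.3784  0.17  ] [ 0.498  -0.3676  0.18  ]
0.180 763 [ 0.4421 -0.385   0.18  ] [ 0.51   -0.3676  0.19  ]
0.190 1103 [ 0.441  -0.3853  0.19  ] [ 0.5107 -0.3676  0.2   ]
0.200 1381 [ 0.4409 -0.3853  0.2   ] [ 0.5108 -0.3675  0.21  ]
0.210 1894 [ 0.4415 -0.4019  0.21  ] [ 0.5137 -0.3674  0.22  ]
0.220 8106 [ 0.4354 -0.4047  0.22  ] [ 0.5153 -0.3679  0.23  ]
0.230 2057 [ 0.4353 -0.4055  0.23  ] [ 0.5153 -0.3679  0.2397]
```

View pics/wrist5.png

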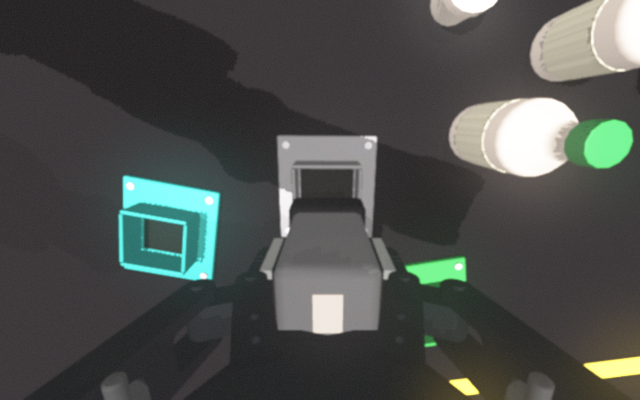

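Both views are consistent. The scanner hangs vertical with its centre at about (0.4735,-0.3887), against the holder at (0.4735,-0.390). Shifting 1 mm and descending 0.118 m.

```bash
python3 -m handwheel '[[[0,-0.001,-0.015,0,0,0,0.03],[0,0,-0.02,0,0,0,0.03],[0,0,-0.02,0,0,0,0.03],[0,0,-0.02,0,0,0,0.03],[0,0,-0.015,0,0,0,0.03],[0,0,-0.012,0,0,0,0.03],[0,0,-0.008,0,0,0,0.03],[0,0,-0.006,0,0,0,0.03],[0,0,0,0,0,0,0.03],[0,0,0,0,0,0,0.03]]]' 70
python3 look.py 6
```

```text
clock: 9.9
tcp_pos: [0.4747, -0.3895, 0.1343]
orientation: [2.383, 2.046, 0.0]
contact_force: [0.2, 0.4, -1.3]
grip_width: 0.0432
9.9 [ 0.4747 -0.3895  0.1343] [2.383  2.0464 0.0004] 0.04318821218999706 [ 0.7602  0.589  -0.234   1.8214  0.1895  0.7523  0.2738]
```

View pics/wrist6.png

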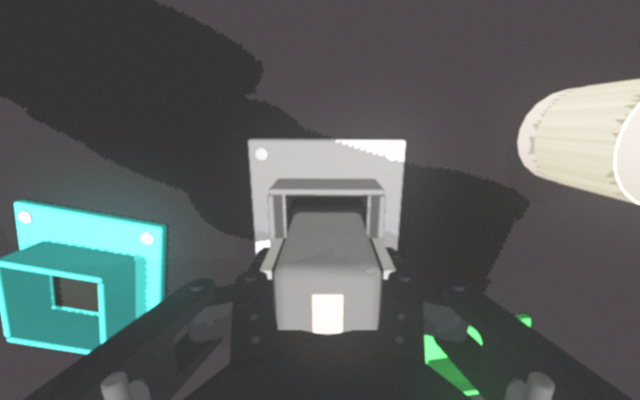

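The head is in the cup with play on every side and no contact yet; TCP is 3 mm above the grasp height. Lowering the rest, then releasing.

```bash
python3 -m handwheel '[[[0,0,-0.002,0,0,0,0.03],[0,0,-0.002,0,0,0,0.03],[0,0,0,0,0,0,0.03],[0,0,0,0,0,0,0.03]]]' 70
```

```text
clock: 10.28
tcp_pos: [0.4748, -0.39, 0.131]
orientation: [2.383, 2.045, 0.001]
contact_force: [-0.8, 0.1, 6.9]
grip_width: 0.0434
```

The force rose to about 7 N upward, so the nose is on the floor of the cup. Releasing and going up.

```bash
python3 -m handwheel '[[[0,0,0.001,0,0,0,0.085],[0,0,0,0,0,0,0.085],[0,0,0,0,0,0,0.085],[0,0,0,0,0,0,0.085],[0,0,0,0,0,0,0.085],[0,0,0,0,0,0,0.085],[0,0,0,0,0,0,0.085],[0,0,0,0,0,0,0.085]]]' 70
python3 -m handwheel '[[[0,0,0.01,0,0,0,0.085],[0,0,0.025,0,0,0,0.085],[0,0,0.03,0,0,0,0.085],[0,0,0.035,0,0,0,0.085],[0,0,0.035,0,0,0,0.085],[0,0,0.025,0,0,0,0.085],[0,0,0.01,0,0,0,0.085],[0,0,0,0,0,0,0.085]]]' 70
python3 look.py 7; python3 - <<'E'
from fit import *
z=np.load("wc7.npz");P=z["P"];c=z["c"].astype(int)
for nm,h in(("foot",(.005,.0105)),("rim",(.037,.046)),("top",(.0985,.112))):
    m=box(P,(.38,.57),(-.417,-.27),h)&((abs(c.max(1)-c.min(1))<25)); q=P[m]; print(nm,rect(q),m.sum(),np.median(q,0),q.min(0),q.max(0))
E
```

```text
clock: 10.95
tcp_pos: [0.4743, -0.3895, 0.1308]
orientation: [-2.384, -2.046, -0.0]
contact_force: [0.4, -1.3, 0.7]
grip_width: 0.0851
clock: 11.62
tcp_pos: [0.4753, -0.3902, 0.3045]
orientation: [2.379, 2.042, 0.002]
contact_force: [-0.7, -0.4, 0.0]
grip_width: 0.0852
11.6167 [ 0.4753 -0.3902  0.3045] [2.3795 2.0424 0.002 ] 0.08517345036476734 [ 0.7906  0.3909 -0.2682  1.6939  0.1163  1.0663  0.3338]
foot (array([ 0.4753, -0.3781]), (94.18964385986328, 110.36991882324219), 81.32573699951172) 3306 [ 0.4765 -0.3556  0.0078] [ 0.4138 -0.417   0.005 ] [ 0.5365 -0.3235  0.0104]
rim (array([ 0.4735, -0.3894]), (64.30810546875, 72.13394927978516), 81.26107025146484) 615 [ 0.4743 -0.3721  0.0413] [ 0.4348 -0.4168  0.0371] [ 0.5128 -0.3527  0.046 ]
top (array([ 0.4739, -0.3908]), (35.51300811767578, 44.0676383972168), 81.26150512695312) 1485 [ 0.474  -0.3896  0.1045] [ 0.4508 -0.4104  0.0986] [ 0.4972 -0.3709  0.1074]
```

View pics/wrist7.png

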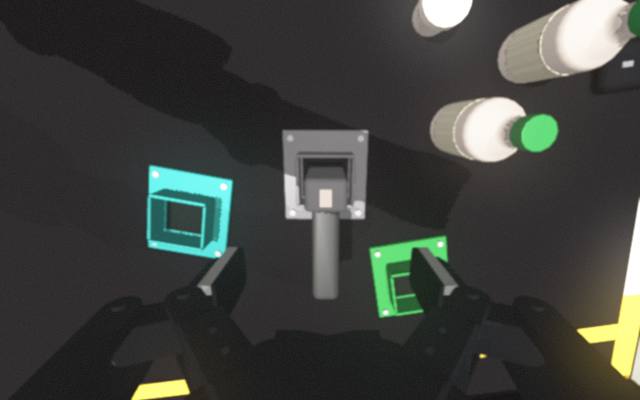

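The scanner is seated again at (0.474,-0.390), top at 0.1045 as at the start, upright, gripper clear. Next: above the tray grip at (0.6165,0.0023), turning from 81.3° to 102.3°.

```bash
python3 -m handwheel '[[[0.007,0.02,0,0,0,0.03,0.085],[0.0115,0.033,0,0,0,0.037,0.085],[0.0115,0.033,0,0,0,0.037,0.085],[0.0115,0.033,0,0,0,0.037,0.085],[0.0115,0.033,0,0,0,0.037,0.085],[0.0115,0.033,0,0,0,0.037,0.085],[0.0115,0.033,0,0,0,0.037,0.085],[0.0115,0.033,0,0,0,0.037,0.085],[0.0115,0.033,0,0,0,0.037,0.085],[0.0115,0.033,0,0,0,0.035,0.085]]]' 60
python3 -m handwheel '[[[0.0115,0.033,-0.01,0,0,0,0.085],[0.011,0.027,-0.015,0,0,0,0.085],[0.006,0.012,-0.015,0,0,0,0.085],[0.002,0.003,-0.01,0,0,0,0.085],[0,0,0,0,0,0,0.085],[0,0,0,0,0,0,0.085]]]'
python3 look.py 8; python3 - <<'E'
from fit import *
z=np.load("wc8.npz");P=z["P"];c=z["c"].astype(int)
o=r.get_obs();R=Ro.from_rotvec(o["orientation"]).as_matrix();print("tool x yaw",np.degrees(np.arctan2(R[1,0],R[0,0])),R[:,2])
m=box(P,(.58,.65),(-.04,.04),(.035,.095));q=P[m];print("grip",rect(q),len(q),q.min(0),q.max(0))
m=box(P,(.58,.65),(-.04,.04),(.078,.095));q=P[m];print("griptop",rect(q),len(q),np.median(q[:,2]))
m=box(P,(.54,.7),(-.12,.13),(.0025,.013))&(c.sum(1)>300);q=P[m];print("plate",rect(q),len(q))
w=np.load("wrist8.npz");C=cam("wrist",{"tcp_pos":w["tcp"],"orientation":w["ori"]})
for k in r.masks_of("stone_center","wrist")[:2]: 
    Q=cloud(C,k["pixels"],w["d"])[0]; print("stone",k["p"],k["at"],onplane(C,[k["at"]],.019),Q.max(0))
E
```

```text
clock: 12.5
tcp_pos: [0.5839, -0.0703, 0.2985]
orientation: [-1.972, -2.441, 0.003]
contact_force: [-0.4, 0.3, -0.6]
grip_width: 0.0848
clock: 13.0
tcp_pos: [0.6142, 0.0012, 0.2492]
orientation: [-1.977, -2.438, 0.005]
contact_force: [0.3, -1.3, 1.7]
grip_width: 0.0847
13.0 [0.6142 0.0012 0.2492] [-1.9768 -2.4385  0.0047] 0.08471716358857764 [ 0.2416  0.4752 -0.461   1.7329  0.2453  0.9948 -0.1023]
tool x yaw 101.86941514522228 [-0.0017 -0.0009 -1.    ]
grip (array([0.6161, 0.003 ]), (14.99852180480957, 33.37846755981445), 11.718365669250488) 677 [ 0.6065 -0.0138  0.0451] [0.6253 0.02   0.0854]
griptop (array([0.6164, 0.003 ]), (13.18451976776123, 33.1824951171875), 11.898452758789062) 557 0.08347332182613129
plate (array([0.6145, 0.0101]), (72.16476440429688, 184.68272399902344), 12.229839324951172) 8528
stone 0.87 [330.9, 117.9] [[0.6011 0.0742 0.019 ]] [0.6148 0.0881 0.031 ]
```

View pics/wrist8.png

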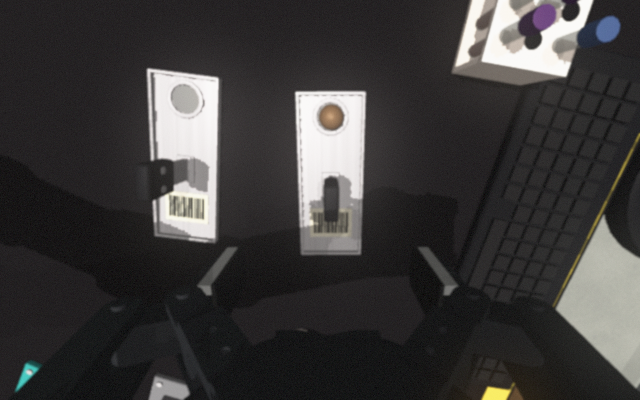

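The fingers line up with the stone tray: grip at (331,200), stone in its pocket at (331,117), empty tray at (184,150) well away. Grip is at (0.6163,0.0027). Descending to TCP z 0.117.

```bash
python3 -m handwheel '[[[0.002,0.0015,-0.015,0,0,0.005,0.085],[0,0,-0.025,0,0,0,0.085],[0,0,-0.03,0,0,0,0.085],[0,0,-0.027,0,0,0,0.085],[0,0,-0.02,0,0,0,0.085],[0,0,-0.01,0,0,0,0.085],[0,0,-0.005,0,0,0,0.085],[0,0,0,0,0,0,0.085],[0,0,0,0,0,0,0.085]]]' 60
python3 look.py 9
```

```text
clock: 13.85
tcp_pos: [0.6181, 0.0036, 0.1202]
orientation: [1.971, 2.444, 0.002]
contact_force: [-0.2, -0.3, 0.0]
grip_width: 0.0852
13.85 [0.6181 0.0036 0.1202] [1.9715 2.444  0.002 ] 0.08520084945293188 [ 0.1917  0.6372 -0.4047  1.8084  0.3458  0.7641 -0.1806]
```

View pics/wrist9.png

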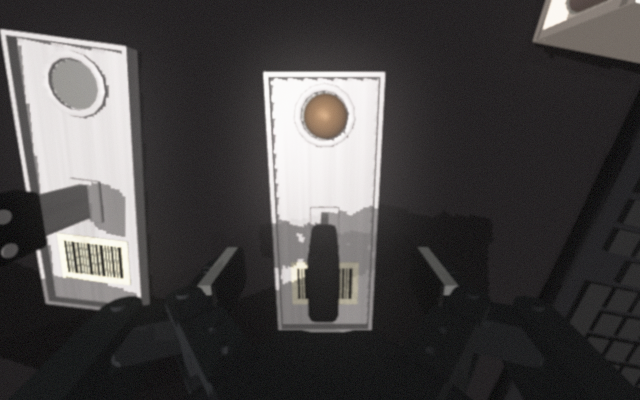

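The grip block is at col 322 against finger centre 328, so I'll shift -1.5 mm in x and 3 mm down, then close.

```bash
python3 -m handwheel '[[[-0.0015,-0.0005,-0.003,0,0,0,0.085],[0,0,0,0,0,0,0.04],[0,0,0,0,0,0,0.04],[0,0,0,0,0,0,0.02],[0,0,0,0,0,0,0.015],[0,0,0,0,0,0,0.005],[0,0,0,0,0,0,0.005],[0,0,0,0,0,0,0.005],[0,0,0,0,0,0,0.005],[0,0,0,0,0,0,0.005]]]' 60
python3 -m handwheel '[[[0,0,0.002,0,0,0,0.005],[0,0,0.004,0,0,0,0.005],[0,0,0.006,0,0,0,0.005],[0,0,0.008,0,0,0,0.005],[0,0,0.006,0,0,0,0.005],[0,0,0.004,0,0,0,0.005],[0,0,0.002,0,0,0,0.005],[0,0,0,0,0,0,0.005]]]' 60
python3 look.py 10
```

```text
clock: 14.73
tcp_pos: [0.6159, 0.0035, 0.116]
orientation: [1.971, 2.446, 0.0]
contact_force: [1.4, -0.4, -0.0]
grip_width: 0.013
clock: 15.4
tcp_pos: [0.6161, 0.0034, 0.1487]
orientation: [1.971, 2.445, 0.001]
contact_force: [0.1, -0.1, -2.4]
grip_width: 0.0132
15.4 [0.6161 0.0034 0.1487] [1.971  2.4452 0.0011] 0.013233860314965974 [ 0.2053  0.5969 -0.4217  1.8003  0.3229  0.8117 -0.1622]
```

View pics/wrist10.png

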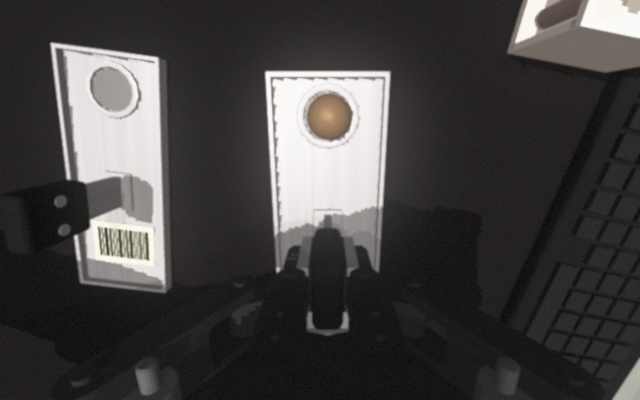

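The tray is held (opening 13.2 mm, weight 2.4 N), with the stone centred in its ring at (329,116). Raising gently to carry height.

```bash
python3 -m handwheel '[[[0,0,0.004,0,0,0,0.005],[0,0,0.008,0,0,0,0.005],[0,0,0.012,0,0,0,0.005],[0,0,0.016,0,0,0,0.005],[0,0,0.019,0,0,0,0.005],[0,0,0.019,0,0,0,0.005],[0,0,0.016,0,0,0,0.005],[0,0,0.012,0,0,0,0.005],[0,0,0.008,0,0,0,0.005],[0,0,0.003,0,0,0,0.005]]]' 60
python3 -m handwheel '[[[-0.001,0.003,0,0,0,0,0.005],[-0.003,0.007,0,0,0,0,0.005],[-0.004,0.011,0,0,0,0,0.005],[-0.005,0.015,0,0,0,0,0.005],[-0.006,0.018,0,0,0,0,0.005],[-0.006,0.018,0,0,0,0,0.005],[-0.006,0.018,0,0,0,0,0.005],[-0.006,0.018,0,0,0,0,0.005],[-0.006,0.018,0,0,0,0,0.005],[-0.006,0.018,0,0,0,0,0.005]]]' 60
python3 -m handwheel '[[[-0.006,0.015,0,0,0,0,0.005],[-0.005,0.011,0,0,0,0,0.005],[-0.003,0.007,0,0,0,0,0.005],[-0.001,0.003,0,0,0,0,0.005],[0,0,0,0,0,0,0.005],[0,0,0,0,0,0,0.005],[0,0,0,0,0,0,0.005]]]' 60
python3 look.py 11
python3 - <<'E'
from fit import *
for n in("scene","side"):
    p,d=r.grab_frame(n);cv2.imwrite(f"pics/{n}11.png",p[:,:,::-1]);np.savez(n+"11.npz",p=p,d=d)
z=np.load("wc11.npz");P=z["P"];c=z["c"].astype(int);uv=z["uv"]
o=r.get_obs();t=o["tcp_pos"]
w=np.load("wrist11.npz");C=cam("wrist",{"tcp_pos":w["tcp"],"orientation":w["ori"]})
for k in r.masks_of("stone_center","wrist")[:2]: print("stone",k["p"],k["at"],onplane(C,[k["at"]],t[2]-.098))
m=box(P,(t[0]-.1,t[0]+.08),(t[1]-.02,t[1]+.12),(t[2]-.116-.02,t[2]-.116+.02))&(c.sum(1)>420)&(c.max(1)-c.min(1)<30)
q=P[m];A=np.c_[q[:,:2],np.ones(len(q))];s=np.linalg.lstsq(A,q[:,2],rcond=None)[0];print("plate slope deg",np.degrees(s[:2]),len(q),"z",np.median(q[:,2]),rect(q))
m=(P[:,2]>.19)&(P[:,1]>.3)&(P[:,2]<.3);print("drum",m.sum(), P[m].min(0) if m.any() else 0,P[m].max(0) if m.any() else 0)
E
```

```text
clock: 16.28
tcp_pos: [0.6163, 0.0036, 0.2667]
orientation: [1.97, 2.445, 0.002]
contact_force: [0.1, 0.1, -2.2]
grip_width: 0.0134
clock: 17.12
tcp_pos: [0.5652, 0.1496, 0.264]
orientation: [-1.969, -2.446, 0.002]
contact_force: [-0.1, 0.5, -3.4]
grip_width: 0.0135
clock: 17.7
tcp_pos: [0.5523, 0.1822, 0.2647]
orientation: [1.973, 2.444, -0.001]
contact_force: [-0.7, -0.3, -2.7]
grip_width: 0.0138
17.7 [0.5523 0.1822 0.2647] [ 1.9735  2.4438 -0.0008] 0.013794273872192784 [-0.0152  0.4157 -0.5274  1.7958  0.2454  0.9956 -0.4281]
stone 0.93 [326.2, 104.8] [[0.5344 0.2599 0.1668]]
stone 0.27 [102.7, 67.0] [[0.4096 0.2534 0.1668]]
plate slope deg [-0.3232  0.9864] 15071 z 0.15281123906038194 (array([0.542 , 0.2284]), (72.55461883544922, 103.28821563720703), 12.016312599182129)
drum 0 0 0
```

View pics/wrist11.png

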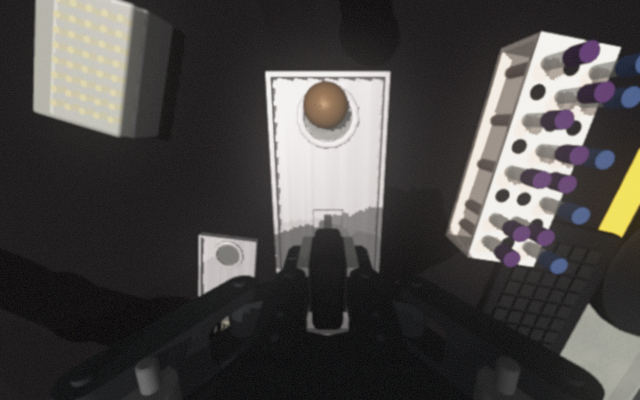

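View pics/scene11.png

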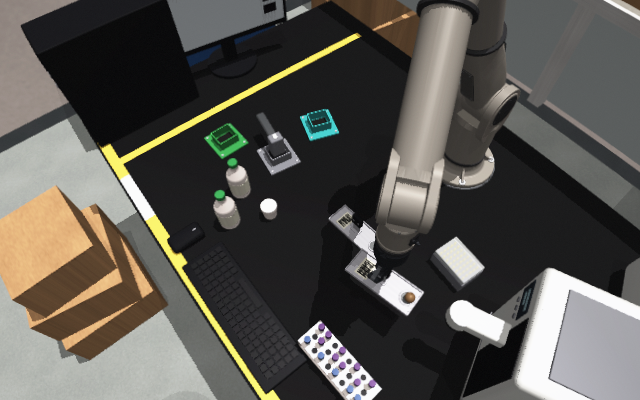

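View pics/side11.png

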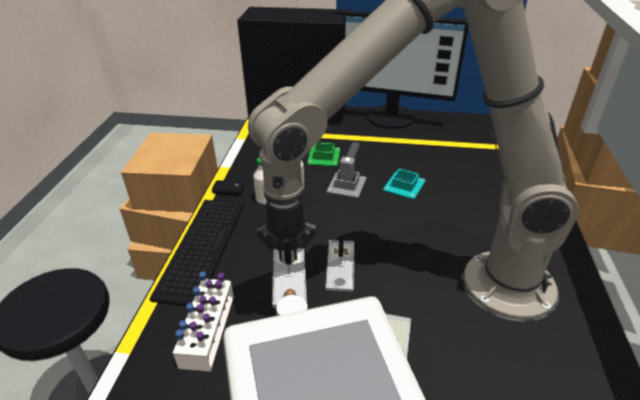

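The scene is clear: the tray is level under the gripper, and the rack and tip box are far from the path. But in the wrist view the stone at (326,104) sits forward of the ring centre (328,114), so I'll zoom in on that before moving on.

```bash
python3 look.py 12; python3 - <<'E'
import cv2
a=cv2.imread("pics/wrist10.png")[60:220,250:410];b=cv2.imread("pics/wrist11.png")[60:220,250:410];c=cv2.imread("pics/wrist12.png")[60:220,250:410]
cv2.imwrite("pics/c12.png",cv2.resize(cv2.hconcat([a,b,c]),None,fx=1.66,fy=1.66,interpolation=2))
E
python3 - <<'E'
from fit import *
for i,dz in(("10",0),("11",0),("12",0)):
    w=np.load(f"wrist{i}.npz");T=Ro.from_rotvec(w["ori"]).as_matrix()
    P=(np.load(f"wc{i}.npz")["P"]-w["tcp"])@T; c=np.load(f"wc{i}.npz")["c"].astype(int)
    st=(c[:,0]-c[:,2]>35)&(P[:,0]>.04)&(P[:,0]<.11)&(abs(P[:,1])<.03)&(P[:,2]>.06)&(P[:,2]<.125)
    q=P[st]; f=lambda v:np.linalg.norm(q-v,axis=1)-.013
    from scipy.optimize import least_squares
    s=least_squares(f,q.mean(0)+[0,0,.008],loss="soft_l1",f_scale=.001)
    pl=(c.sum(1)>420)&(c.max(1)-c.min(1)<30)&(P[:,0]>.02)&(P[:,0]<.1)&(abs(P[:,1])<.03)&(P[:,2]>.09)&(P[:,2]<.13)
    k=P[pl];cf=np.linalg.lstsq(np.c_[k[:,:2],np.ones(len(k))],k[:,2],rcond=None)[0]
    print(i,"stone in tool",s.x,"res",np.abs(f(s.x)).mean(),st.sum(),"plate slopes deg",np.degrees(cf[:2]),"z",cf@[s.x[0],s.x[1],1])
E
```

```text
17.9 [0.5521 0.1827 0.2649] [ 1.9729  2.4447 -0.0002] 0.01358888155801417 [-0.0154  0.4156 -0.5282  1.7958  0.2452  0.9956 -0.4283]
10 stone in tool [0.0734 0.0006 0.0993] res 0.0003775901848358201 1381 plate slopes deg [-1.7242 -0.0216] z 0.11106829767172145
11 stone in tool [ 0.08   -0.0016  0.0993] res 0.0004066348680291739 1357 plate slopes deg [-1.9304  0.0033] z 0.11074561721279227
12 stone in tool [ 0.08   -0.0016  0.0993] res 0.0004058635080768654 1354 plate slopes deg [-1.9699 -0.0341] z 0.1107296943119178
```

View pics/c12.png

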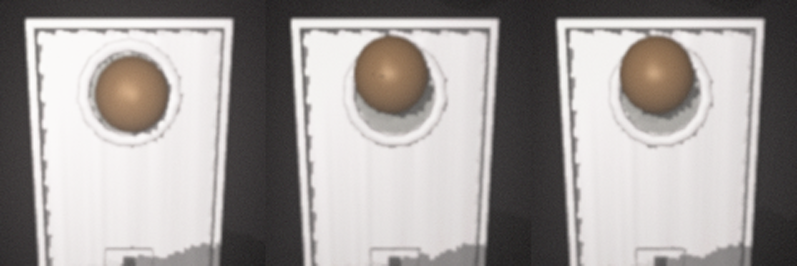

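The ball has rolled against the far side of the ring, about 6.6 mm off centre and at the same height. That is the geometric play at rim height, so it is still in the pocket and under the 10 mm limit. I'll finish with much gentler acceleration, aiming mid-play at the head axis: another (-0.030,+0.110) and +0.002 up.

```bash
python3 -m handwheel '[[[0,0.001,0,0,0,0,0.005],[-0.001,0.002,0,0,0,0,0.005],[-0.001,0.003,0.001,0,0,0,0.005],[-0.001,0.004,0.001,0,0,0,0.005],[-0.001,0.005,0,0,0,0,0.005],[-0.002,0.006,0,0,0,0,0.005],[-0.002,0.006,0,0,0,0,0.005],[-0.002,0.006,0,0,0,0,0.005],[-0.002,0.006,0,0,0,0,0.005],[-0.002,0.006,0,0,0,0,0.005]]]' 60
python3 -m handwheel '[[[-0.002,0.005,0,0,0,0,0.005],[-0.001,0.004,0,0,0,0,0.005],[-0.001,0.003,0,0,0,0,0.005],[-0.001,0.002,0,0,0,0,0.005],[0,0.001,0,0,0,0,0.005],[0,0,0,0,0,0,0.005],[0,0,0,0,0,0,0.005],[0,0,0,0,0,0,0.005]]]' 60
python3 look.py 13
cat > st.py <<'E'
import sys
from fit import *
from scipy.optimize import least_squares
i=sys.argv[1]
w=np.load(f"wrist{i}.npz");T=Ro.from_rotvec(w["ori"]).as_matrix()
W=np.load(f"wc{i}.npz");P=(W["P"]-w["tcp"])@T; c=W["c"].astype(int)
st=(c[:,0]-c[:,2]>35)&(P[:,0]>.04)&(P[:,0]<.11)&(abs(P[:,1])<.03)&(P[:,2]>.06)&(P[:,2]<.125)
q=P[st]; f=lambda v:np.linalg.norm(q-v,axis=1)-.013
s=least_squares(f,q.mean(0)+[0,0,.008],loss="soft_l1",f_scale=.001)
print(i,"stone in tool",s.x,st.sum(),"world",w["tcp"]+T@s.x)
Q=W["P"];m=(Q[:,2]>.2)&(Q[:,2]<.28)&(Q[:,1]>w["tcp"][1]+.03)
print("drum pts",m.sum(), (Q[m].min(0),Q[m].max(0),np.median(Q[m],0)) if m.any() else "")
E
python3 st.py 13
```

```text
clock: 18.78
tcp_pos: [0.5375, 0.2293, 0.2669]
orientation: [-1.971, -2.446, -0.0]
contact_force: [-1.2, -1.0, -2.0]
grip_width: 0.0135
clock: 19.45
tcp_pos: [0.533, 0.2431, 0.2669]
orientation: [1.972, 2.445, -0.0]
contact_force: [0.6, -0.3, -2.0]
grip_width: 0.0134
19.45 [0.533  0.2431 0.2669] [ 1.9722  2.4452 -0.0001] 0.013395414130698885 [-0.1132  0.4231 -0.5438  1.7832  0.2545  1.0055 -0.5421]
13 stone in tool [ 0.08   -0.0017  0.0993] 1395 world [0.5143 0.3209 0.1675]
drum pts 4244 (array([0.4843, 0.3378, 0.2046]), array([0.5309, 0.3565, 0.2591]), array([0.5107, 0.34  , 0.2418]))
```

View pics/wrist13.png

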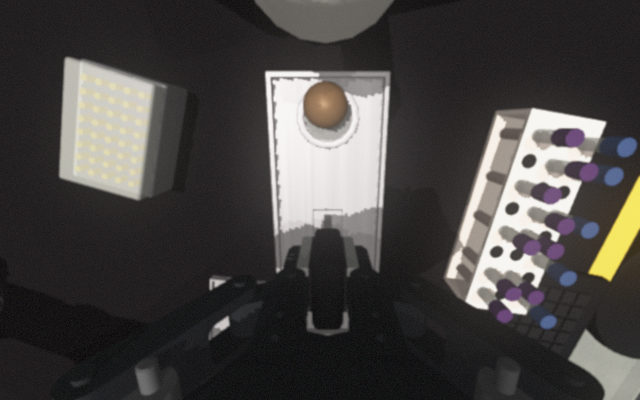

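The drum now shows at the top of the wrist view, around (325,20). I can fit its axis from this close view.

```bash
python3 - <<'E'
from fit import *
from scipy.optimize import least_squares
W=np.load("wc13.npz");Q=W["P"]
m=(Q[:,2]>.208)&(Q[:,2]<.257)&(Q[:,1]>.32);q=Q[m]
for R in(.029,):
    s=least_squares(lambda c:np.hypot(q[:,0]-c[0],q[:,1]-c[1])-R,[.505,.367],loss="soft_l1",f_scale=.001); res=s.fun
    print(R,s.x,np.abs(res).mean(),m.sum())
s=least_squares(lambda c:np.hypot(q[:,0]-c[0],q[:,1]-c[1])-c[2],[.505,.367,.029],loss="soft_l1",f_scale=.001);print("free R",s.x)
print("tops",np.percentile(Q[(Q[:,2]>.2)&(Q[:,2]<.3)&(Q[:,1]>.33)][:,2],[1,50,99]))
E
```

```text
0.029 [0.5043 0.3676] 0.00024368485822228762 4119
free R [0.5044 0.3674 0.0288]
tops [0.207  0.2418 0.2571]
```

The close fit puts the axis at (0.5043,0.3675), agreeing with the earlier (0.5055,0.367). The last stretch is (-0.010,+0.048).

```bash
python3 -m handwheel '[[[0,0.001,0,0,0,0,0.005],[0,0.002,0,0,0,0,0.005],[-0.001,0.003,0,0,0,0,0.005],[-0.001,0.004,0,0,0,0,0.005],[-0.001,0.005,0,0,0,0,0.005],[-0.001,0.005,0,0,0,0,0.005],[-0.001,0.005,0,0,0,0,0.005],[-0.001,0.005,0,0,0,0,0.005],[-0.001,0.005,0,0,0,0,0.005],[-0.001,0.004,0,0,0,0,0.005]]]' 60
python3 -m handwheel '[[[-0.001,0.004,0,0,0,0,0.005],[-0.001,0.003,0,0,0,0,0.005],[0,0.002,0,0,0,0,0.005],[0,0.001,0,0,0,0,0.005],[0,0,0,0,0,0,0.005],[0,0,0,0,0,0,0.005],[0,0,0,0,0,0,0.005],[0,0,0,0,0,0,0.005]]]' 60
python3 look.py 14; python3 st.py 14
python3 - <<'E'
from fit import *
for n in("scene","side"):
    p,d=r.grab_frame(n);cv2.imwrite(f"pics/{n}14.png",p[:,:,::-1]);np.savez(n+"14.npz",p=p,d=d)
a=cv2.imread("pics/scene14.png")[150:400,330:580];b=cv2.imread("pics/side14.png")[150:350,200:400]
cv2.imwrite("pics/c14.png",cv2.hconcat([cv2.resize(a,(400,400)),cv2.resize(b,(400,400))]))
E
```

```text
clock: 20.33
tcp_pos: [0.5246, 0.2832, 0.2669]
orientation: [-1.971, -2.446, -0.0]
contact_force: [-0.1, -0.8, -3.0]
grip_width: 0.013
clock: 21.0
tcp_pos: [0.5229, 0.2921, 0.2669]
orientation: [1.972, 2.445, -0.0]
contact_force: [0.3, 0.1, -2.1]
grip_width: 0.0129
21.0 [0.5229 0.2921 0.2669] [ 1.972   2.4454 -0.0002] 0.01288611438702696 [-0.1946  0.446  -0.5503  1.7515  0.2682  1.0196 -0.6295]st.py:9: RuntimeWarning: Mean of empty slice.
  s=least_squares(f,q.mean(0)+[0,0,.008],loss="soft_l1",f_scale=.001)
  ret = um.true_divide(
Traceback (most recent call last):
  File "st.py", line 9, in <module>
    s=least_squares(f,q.mean(0)+[0,0,.008],loss="soft_l1",f_scale=.001)
ValueError: Initial guess is outside of provided bounds
```

View pics/wrist14.png

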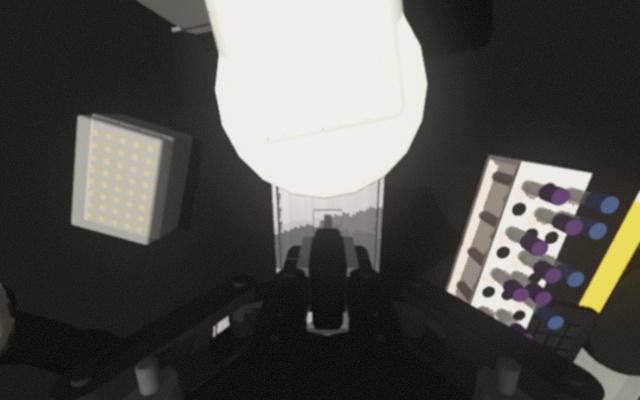

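View pics/c14.png

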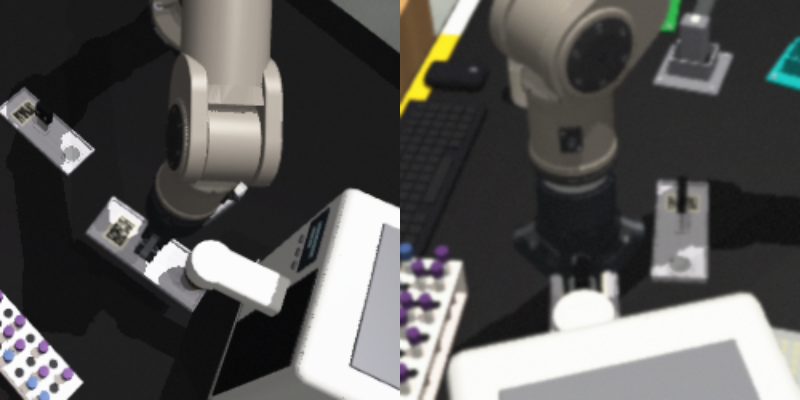

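The stone and pocket are now hidden below the drum in every view. The tray is level, its shaft runs straight under the head, and nothing touches (force ≈ tray weight only). One last geometric check from this view, plus the scanner's seat and the bench.

```bash
python3 - <<'E'
from fit import *
from scipy.optimize import least_squares
W=np.load("wc14.npz");Q=W["P"]
m=(Q[:,2]>.21)&(Q[:,2]<.255)&(Q[:,1]<.37)&(Q[:,1]>.325);q=Q[m];print(m.sum())
if m.sum()>50:
    s=least_squares(lambda c:np.hypot(q[:,0]-c[0],q[:,1]-c[1])-.029,[.505,.367],loss="soft_l1",f_scale=.001);print("axis",s.x,np.abs(s.fun).mean())
o=r.get_obs();t=o["tcp_pos"];T=Ro.from_rotvec(o["orientation"]).as_matrix()
print("tilt",T[:,2],"stone if fwd",t+T@[.08,-.0017,.0993],"ring ctr",t+T@[.0734,0.0006,.0993],o["contact_force"],abs(o["qvel"]).max())
c=W["c"].astype(int)
m=box(Q,(t[0]-.1,t[0]+.08),(t[1]-.02,t[1]+.06),(t[2]-.136,t[2]-.096))&(c.max(1)-c.min(1)<30)&(c.sum(1)>250);q=Q[m];s=np.linalg.lstsq(np.c_[q[:,:2],np.ones(len(q))],q[:,2],rcond=None)[0];print("plate slope deg",np.degrees(s[:2]),len(q),np.median(q[:,2]))
for n in("scene","side"):
    for i in("0","14"):
        P,c=full(n,i);V=c.astype(int)
        m=box(P,(.44,.51),(-.412,-.36),(.1,.112));print(n,i,"scan top",P[m].mean(0),m.sum())
        m=box(P,(.42,.49),(-.04,.02),(.075,.095));print(n,i,"empty grip",P[m].mean(0),m.sum())
E
```

```text
11
tilt [ 0.0001 -0.0001 -1.    ] stone if fwd [0.5042 0.3701 0.1676] ring ctr [0.5079 0.3641 0.1676] [-0.7756  0.1726 -2.1498] 0.0018518217159525223
plate slope deg [ 0.234  -0.0054] 5263 0.155019613606922
scene 0 scan top [ 0.4777 -0.3883  0.1048] 117
scene 0 empty grip [ 0.4551 -0.0125  0.0825] 59
scene 14 scan top [ 0.4771 -0.3907  0.1045] 119
scene 14 empty grip [ 0.4554 -0.0133  0.0826] 60
side 0 scan top [ 0.4719 -0.385   0.1064] 93
side 0 empty grip [ 0.4495 -0.0111  0.0845] 55
side 14 scan top [ 0.4715 -0.3877  0.1064] 94
side 14 empty grip [ 0.4495 -0.0115  0.0841] 55
```

All checks hold: the stone should be within 6 mm of the axis with its top ~24 mm below the head, the tray level and still, the scanner seated, and the empty tray unmoved. Handing in.

```bash
python3 -c "
from bench import r
print(r.hand_in()); print(r.get_obs()['clock'])"
```

```text
the job is handed in; nothing more can be done
None
the job is handed in; nothing more can be done
```

I scanned the label of the tray with the stone, put the scanner back in its holder, and handed the job in at about 21 s. The tray is still held in the air under the analyser's head; the hand-in gave no verdict.

- **Scan:** the scanner's nose was about 0.10 m above the label and within a few millimetres of its centre. It was held there for more than 1.5 s.
- **Scanner return:** it stands nose down in the grey holder at about (0.474, -0.391). Its top is at 0.1045 m, as at the start, and it is let go.
- **Tray:** the plate measured level within 1°, the arm was still, and the force reading of about 2 N was only the tray's weight.
- **Stone under the head:** going by the arm's position, the stone is within 3 mm of the head's axis and about 24 mm below it. That is a little closer than the 3 cm asked, but inside the 10 to 55 mm limit.
- **Empty tray:** comparing first and last pictures, it moved by about a millimetre at most, which is within measuring error. I did not re-measure the pot, bottles, rack and tip box; nothing came near them.

**Less certain:**
- **Stone off centre:** during the carry the stone rolled about 6.6 mm, up against the far side of its ring. That is under the 10 mm limit, and it had not moved further when last seen.
- **Stone hidden at the end:** in the final pose the drum hides the stone from all three cameras. Its final place is worked out from the last view, 5 cm before the end, not seen.
- **Head's axis not re-checked:** the last refit from the final pose had too few points, so I relied on the earlier fits, which agreed to about 1 mm.

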